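Pack the corrosives carrier

TASK

Pack the white carrier: set the orange-capped bottle upright in the orange seat, the blue-capped bottle upright in the blue seat, and the green-lidded sample canister upright in the open can base. After the canister is in, put the aluminium cover down over it with its red grip bar lying across the line of the base's two red marks, and then, keeping it seated, twist it about a quarter turn until the bar lines up with the marks. Set the bottles and the canister down gently, and leave the black-capped bottle and the yellow-lidded canister standing where they are.

Things in the scene. Friction and masses are not known exactly. Their poses are not given: they have to be found in the camera images.
- carrier: white open transport carrier, 140 x 320 x 25 mm high, walls and floor 5 mm thick, fixed to the bench (does not move), with three seats in a row along its long side (its y), 100 mm apart, in any order. Origin: centre of the underside, on the bench; z up.
- seat_orange: shallow round orange plastic seat fixed in the carrier: outside 80 mm, inside 68 to 72 mm in diameter, rim 18 mm above its origin, inner floor 4 mm above its origin. Origin: centre of the underside (5 mm above the bench); z up.
- seat_blue: shallow round blue plastic seat fixed in the carrier: outside 80 mm, inside 68 to 72 mm in diameter, rim 18 mm above its origin, inner floor 4 mm above its origin. Origin: centre of the underside (5 mm above the bench); z up.
- can_base: open aluminium can base, fixed in the carrier: flange 72 mm across, its top 12 mm above the origin; neck 50 mm outside, 43 mm inside diameter, rim 28 mm above the origin; inner floor 5 mm above it. Two red marks stick out of the flange at +x and -x, 35 to 48 mm from the centre. Origin: centre of the underside (5 mm above the bench); x through the marks, z up.
- bottle_orange: white plastic reagent bottle, 54 mm in diameter up to 50 mm high, sloping in to the cap; ribbed orange screw cap 36 mm in diameter from 62 to 86 mm above the origin, by which it is lifted. Total height 86 mm, about 0.16 kg. Origin: centre of the underside; z up. Goes into the orange seat.
- bottle_blue: white plastic reagent bottle, 54 mm in diameter up to 50 mm high, sloping in to the cap; ribbed blue screw cap 36 mm in diameter from 62 to 86 mm above the origin, by which it is lifted. Total height 86 mm, about 0.16 kg. Origin: centre of the underside; z up. Goes into the blue seat.
- bottle_black: white plastic reagent bottle, 54 mm in diameter up to 50 mm high, sloping in to the cap; ribbed black screw cap 36 mm in diameter from 62 to 86 mm above the origin, by which it is lifted. Total height 86 mm, about 0.16 kg. Origin: centre of the underside; z up. Not part of the load: stays where it is.
- jar_green: small round steel sample canister, 32 mm in diameter, 60 mm high, top 12 mm is a green lid, about 0.09 kg. Origin: centre of the underside; z up. Goes into the base of the can.
- jar_yellow: small round steel sample canister, 32 mm in diameter, 60 mm high, top 12 mm is a yellow lid, about 0.09 kg. Origin: centre of the underside; z up. Not part of the load: stays where it is.
- cover: hollow aluminium can cover, mouth down: 66 mm outside, 60 mm inside diameter, shell 62 mm high (58 mm clear inside); red grip bar on top 50 mm long (its x), 16 mm wide (its y), 62 to 86 mm above the origin; 0.13 kg. Seated, its rim rests on the base's flange (12 mm above the base's origin), loose around the neck, turning with light friction. Origin: centre of the open rim; z up.

How it is judged:
On the way, in this order (a step that is already met when the one before it is completed fails the run):
1. the green-lidded canister stands in the can base (horizontal distance between jar_green and can_base below 0.01 m and z of jar_green in the frame of can_base between 0 and 0.01 m and angle between jar_green's own z axis and vertical below 0.12 rad), for 0.2 s.
2. the cover is seated over it with the bar across the marks (more than 45 degrees off) (all of step 1 and horizontal distance between cover and can_base below 0.01 m and z of cover in the frame of can_base between 0.006 and 0.017 m and angle between cover's own z axis and vertical below 0.1 rad and angle between the x axis of cover and the x axis of can_base, either way round above 0.785 rad), for 0.1 s.
3. the seated cover is twisted until the bar lines up with the marks (within 11 degrees) (all of step 1 and horizontal distance between cover and can_base below 0.01 m and z of cover in the frame of can_base between 0.006 and 0.017 m and angle between cover's own z axis and vertical below 0.1 rad and angle between the x axis of cover and the x axis of can_base, either way round below 0.2 rad), for 0.2 s.
At the end, for the whole second after the job is handed in: Orange and blue bottles upright in their own seats (14 mm), green canister in the base (10 mm), cover seated on the flange over it (10 mm), bar within 11 degrees of the marks, all at rest within 6 degrees of upright; the black bottle and yellow canister upright, moved under 30 mm (all of step 3 and horizontal distance between bottle_orange and seat_orange below 0.014 m and z of bottle_orange in the frame of seat_orange between 0 and 0.01 m and angle between each of bottle_orange, bottle_blue, bottle_black, jar_yellow's own z axis and vertical below 0.1 rad and horizontal distance between bottle_blue and seat_blue below 0.014 m and z of bottle_blue in the frame of seat_blue between 0 and 0.01 m and linear speed of each of jar_green, cover, bottle_orange, bottle_blue below 0.02 m/s and angular speed of each of jar_green, cover, bottle_orange, bottle_blue below 0.2 rad/s and distance of each of bottle_black, jar_yellow from where it was at the start of the episode below 0.03 m); the robot touches nothing.
It fails at once if the black-capped bottle or the yellow-lidded canister is moved more than 30 mm (distance of any of bottle_black, jar_yellow from where it was at the start of the episode above 0.03 m).
It fails at once if a bottle or the canister is dropped or slammed into its seat (comes down on it faster than 0.6 m/s, a fall of about 20 mm) ((horizontal distance between bottle_orange and seat_orange below 0.03 m and z of bottle_orange in the frame of seat_orange below 0.03 m and linear speed of bottle_orange above 0.6 m/s) or (horizontal distance between bottle_blue and seat_blue below 0.03 m and z of bottle_blue in the frame of seat_blue below 0.03 m and linear speed of bottle_blue above 0.6 m/s) or (horizontal distance between jar_green and can_base below 0.03 m and z of jar_green in the frame of can_base below 0.03 m and linear speed of jar_green above 0.6 m/s)).
It also fails if it takes over 120 s, if anything falls off the work surface, if the arm or the gripper's body presses on something with over 40 N, if the wrist force passes 120 N, or if a joint passes its speed limit or range.

ROBOT

A 6-joint arm with a two-finger parallel gripper is mounted at the origin on the work surface. World frame = base frame: x ahead of the robot, y to its left, z up, the work surface at z = 0. Lengths are in m, angles in rad, forces in N, time in s.
With the tool pointing down it reaches from about 0.35 to 0.775 m from the base axis. Payload 5.5 kg.
Tool frame: the origin (TCP) lies midway between the tips of the shut fingers; the grasp point (between the pads) lies 19 mm behind it; x points along the fingers, y is the direction in which the jaws open and shut, and the axes are right-handed (so a half turn about x gives the same grasp; the last joint's range is limited). The gripper opens to 85 mm and grips with 20 to 120 N. Pads are 22 mm wide; open, the fingers measure 114 mm over their backs; the gripper's body (76 mm by 85 mm) begins 54 mm behind the grasp point. The pads swing forward as they close: fully open they stand 13 mm farther back than shut.
Start: joints at [1.184, 0.313, 0.046, 1.304, 0, 1.431], TCP at [0.14, 0.558, 0.231] pointing down, gripper open.
Joint ranges: [-2.76, 2.76], [-0.86, 1.69], [-1.03, 1.26], [-2.2, 2.34], [-1.47, 1.5], [-3.14, 3.14]. Speed limits (rad/s): [2.57, 2.57, 3.14, 3.14, 3.14, 3.14].

INTERFACE

Orientations are given as a unit quaternion [w, x, y, z].
In Python, from workcell import env, optics, order, models gives the robot as it stands. The module is installed in compiled form; this text tells all that it offers.
- The arm moves only by the tool servo_tool, never from a script. Its argument "moves" is a list of rows, each a list of 5 numbers: the shift along the tool's x, y, z in cm, then the turn about the tool's x in rad, then the closure, from -1 (fully open) to 1 (shut). A call has exactly 10 rows; each row shifts and turns the commanded pose from where the row before left it, along the tool's axes as they then stand; what a row does not reach is not made up. A row lasts 1/8 s, in which the tool goes at most 62.5 mm and 10.7 degrees, less where a joint would pass 70% of its speed; a pose out of reach is approached as far as the arm can. A call is refused whole if a number of a shift passes 6.25 or a number of a turn 0.188, either way. A call with a gripper value outside its range is refused whole. The fingers move at their own pace and stop on an object; "grip_force" is the grip in N (left out, the last holds). Time passes only in rows, so rows that do not move let the fingers close, or fill a call up. It gives the time, the measured TCP pose, the force and the opening at its end, in the units of the state.
- env.get_state(): the state, without advancing time (a new reading comes with each control period).
- optics.read_camera(name): name is "side" or "top" or "wrist"; returns a dict with "pixels" (480x640x3 uint8, blue, green, red), "vertical_fov" (degrees; the focal length in pixels is half the picture's height over the tangent of half this angle, whatever the lens; pixels are square), "cx", "cy" (the principal point, pixels), "extrinsics" (4x4, takes a point from world to camera coordinates). Camera axes: x right, y up, looking along -z (the intrinsics and any distortion apply to the point x, -y, -z); pixel columns grow to the right and rows downward; lengths in m; the calibration is good to about 2 mm. A picture is of the moment at which its call begins. There is no depth.
- order.hand_in(): hands the job in, once; it reports no verdict.
Trained networks look in a picture, given as the dict that the camera call returned (one of the last four; its "shot" number tells which), for a name from the list of things; names that differ only in an ending like _2 or _b are one class to them, and where a whole thing is asked for, a point or a joint stands for the part that bears it (a point fixed in the world has none). Each returns a list of dicts, best first, with "conf" (0 to 1); they miss things now and then, are a little off and sometimes report something else, mostly with a low value. They report only what shows in the picture. A call takes as long as a camera call.
- models.outline_of(name, picture): "pixels" (480x640 bool, what is visible of it) and "location" ([column, row] in pixels, amid what is visible of it).
- models.pinpoint(name, picture): "location" ([column, row] in pixels: a listed point, or the origin of a listed thing).
The state is a dict: "clock": time; "joint_pos": joint angles; "qvel": joint speeds; "tau": joint torques, N m; "tcp_pos": TCP position; "orientation": TCP orientation; "wrist_force": force on the tool from outside, world axes, zero at the start; "ft_torque": the same for the moment, N m; "finger_gap": finger opening in m.
Only numpy, scipy, OpenCV 4.12 (cv2) and the standard library are available. Lean on these libraries where they do the work, as an engineer would, in place of code of your own. Each camera call takes 0.05 s, during which the arm holds its last target.

## Working session

There is one attempt and no reset: what is moved stays moved. The work goes in short steps, Python scripts to look and compute and a tool call to move; the robot and the scene stay as the last step left them, time stands still between calls to the robot, and variables do not carry over. Pictures are saved under pics/ and viewed, and the job is handed in when it is done.

Besides the shell and the picture viewer there is one more tool, called by a JSON object that holds its "method" and its "body". servo_tool: Moves the arm, as the interface text tells. Its arguments: {"type":"object","properties":{"moves":{"type":"array"},"grip_force":{"type":"number"}},"required":["moves"]}

```bash
mkdir -p pics; python3 - <<'E'
from workcell import env, optics, order, models
import cv2
s=env.get_state()
for k,v in s.items(): print(k,v)
for n in ["side","top","wrist"]:
    p=optics.read_camera(n); print(n,p["vertical_fov"],p["cx"],p["cy"],p["extrinsics"],[k for k in p])
    cv2.imwrite(f"pics/{n}0.png",p["pixels"])
E
```

```text
clock 0.0
joint_pos [1.18440545e+00 3.13984841e-01 4.49846587e-02 1.30362830e+00
 2.25000954e-06 1.43121656e+00]
qvel [-0.00167323 -0.0011863  -0.00088291  0.00116276 -0.00074052 -0.00093881]
tau [-2.24022392e-04 -4.80628610e+01  2.98530883e+01  1.94159296e-02
 -1.58665426e-05  2.99879886e-06]
tcp_pos [0.14027929 0.55708929 0.23042007]
orientation [ 0.70155991  0.08641427  0.70189824 -0.08766484]
wrist_force [-0.58059776  0.17999064 -0.45995859]
ft_torque [ 0.00290589  0.07046945 -0.01249047]
finger_gap 0.08519665646837983
side 55.06317427307231 314.027755510653 236.25171109284125 [[-0.99476007 -0.10082806 -0.01691482  0.56221152]
 [ 0.05995487 -0.70932996  0.70232217 -0.06835119]
 [-0.08281197  0.69762792  0.71165825 -0.87632543]
 [ 0.          0.          0.          1.        ]] ['pixels', 'vertical_fov', 'cx', 'cy', 'extrinsics', 'shot']
top 46.75747370543975 327.0323599799136 230.29572230423224 [[-0.02766427 -0.99955563 -0.01110064  0.00731862]
 [ 0.98550097 -0.02913158  0.16715022 -0.56864348]
 [-0.16739932 -0.0063156   0.98586895 -0.78197766]
 [ 0.          0.          0.          1.        ]] ['pixels', 'vertical_fov', 'cx', 'cy', 'extrinsics', 'shot']
wrist 65.3833353690746 316.3900735829331 242.16349612339965 [[ 0.24441396  0.96967001 -0.00137218 -0.57385153]
 [-0.92051092  0.23157765 -0.31469262  0.04039845]
 [-0.30483023  0.07817837  0.94919264 -0.37926592]
 [ 0.          0.          0.          1.        ]] ['pixels', 'vertical_fov', 'cx', 'cy', 'extrinsics', 'shot']
```

View pics/side0.png

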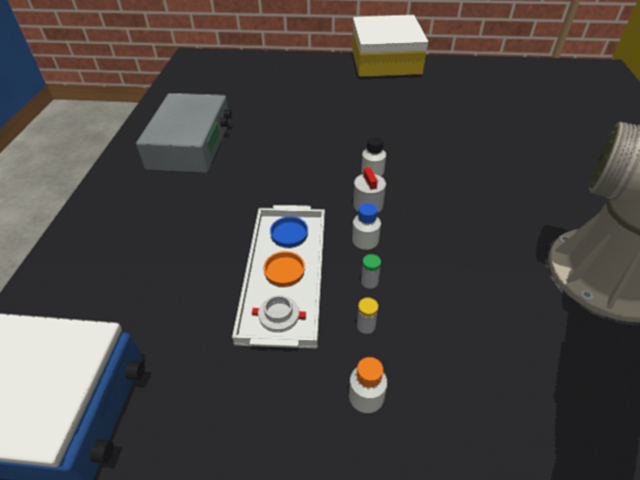

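View pics/top0.png

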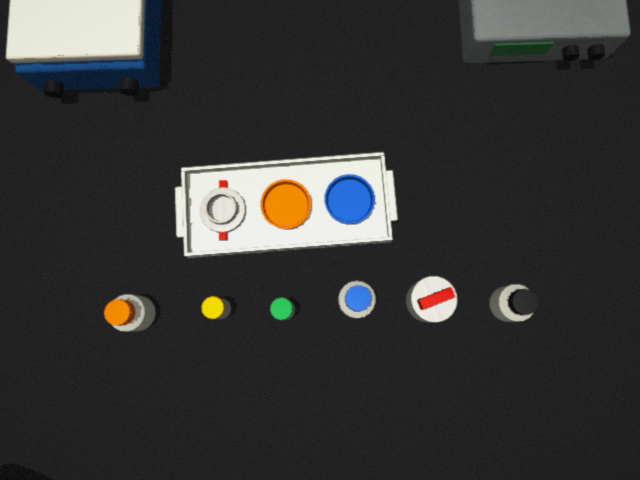

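View pics/wrist0.png

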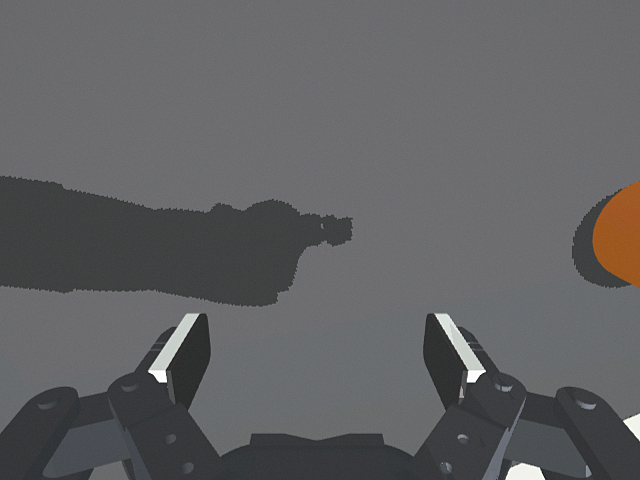

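The top view shows the carrier with the base (222,209), the orange seat (286,204) and the blue seat (350,199). Below it in a row are the orange bottle (119,312), yellow jar (213,308), green jar (281,309), blue bottle (357,298), cover (432,299) and black bottle (523,301). The side view agrees. Next I'll measure them.

```bash
cat > h.py <<'E'
import numpy as np, cv2
def K(p):
    f=240/np.tan(np.radians(p["vertical_fov"])/2); return f,p["cx"],p["cy"]
def ray(p,uv):
    f,cx,cy=K(p); E=np.array(p["extrinsics"]); d=np.array([(uv[0]-cx)/f,-(uv[1]-cy)/f,-1.])
    R=E[:3,:3]; return -R.T@E[:3,3], R.T@d
def atz(p,uv,z):
    c,d=ray(p,uv); return c+d*(z-c[2])/d[2]
def proj(p,X):
    f,cx,cy=K(p); E=np.array(p["extrinsics"]); q=E[:3,:3]@np.asarray(X,float)+E[:3,3]
    return np.array([cx+f*q[0]/-q[2], cy-f*q[1]/-q[2]])
def tri(rs):
    A=np.zeros((3,3));b=np.zeros(3)
    for c,d in rs:
        d=d/np.linalg.norm(d);M=np.eye(3)-np.outer(d,d);A+=M;b+=M@c
    return np.linalg.solve(A,b)
E
python3 - <<'E'
from workcell import env, optics, order, models
from h import *
P={n:optics.read_camera(n) for n in ["top","side"]}
Z=dict(carrier=0,seat_orange=.005,seat_blue=.005,can_base=.005,bottle_orange=0,bottle_blue=0,bottle_black=0,jar_green=0,jar_yellow=0,cover=0)
np.set_printoptions(precision=4,suppress=True)
for n,z in Z.items():
    r=[];o=[]
    for c in P:
        q=models.pinpoint(n,P[c])
        if q:
            r.append(ray(P[c],q[0]["location"])); o.append((round(q[0]["conf"],2),np.round(q[0]["location"],1),atz(P[c],q[0]["location"],z)[:2]))
        else: o.append(None)
    print(n,o,tri(r) if len(r)==2 else "")
print(env.get_state()["clock"])
E
```

```text
carrier [None, (0.8, array([283.6, 272.7]), array([0.6186, 0.0552]))] 
seat_orange [(0.62, array([286.7, 208.7]), array([0.6125, 0.0543])), (0.83, array([287.3, 274.6]), array([0.61  , 0.0634]))] [ 0.6131  0.0551 -0.0047]
seat_blue [None, (0.73, array([290.7, 236.9]), array([ 0.6173, -0.0374]))] 
can_base [(0.68, array([223.2, 210.3]), array([0.6129, 0.1551])), (0.98, array([277.5, 312.6]), array([0.6149, 0.1518]))] [0.6132 0.1544 0.0086]
bottle_orange [None, (0.76, array([363.8, 395.5]), array([0.4584, 0.2897]))] 
bottle_blue [(0.64, array([355.6, 296.1]), array([ 0.472, -0.05 ])), (0.97, array([364.7, 243. ]), array([ 0.4649, -0.0376]))] [ 0.4685 -0.0502 -0.0124]
bottle_black [(0.77, array([510.7, 304.2]), array([ 0.4529, -0.2885])), (0.59, array([370.6, 171. ]), array([ 0.4565, -0.2794]))] [ 0.4546 -0.2917 -0.0095]
jar_green [(0.6, array([283.8, 312.7]), array([0.4497, 0.0617])), (0.77, array([368.6, 282.5]), array([0.4551, 0.0651]))] [ 0.4523  0.0619 -0.0043]
jar_yellow [(0.77, array([218.1, 305.5]), array([0.4635, 0.1634])), (0.63, array([366.8, 323.5]), array([0.4565, 0.1572]))] [0.4601 0.1621 0.0079]
cover [(0.71, array([424.9, 299.8]), array([ 0.4633, -0.1569])), (0.61, array([365.8, 206.1]), array([ 0.4652, -0.1512]))] [ 0.4642 -0.158  -0.006 ]
1.25
```

```bash
cat > meas.py <<'E'
from workcell import env, optics, order, models
from h import *
from scipy.optimize import least_squares
np.set_printoptions(precision=4,suppress=True)
def cyl(x,y,r,z0,z1):
    a=np.linspace(0,2*np.pi,60,endpoint=False)
    return np.array([[x+r*np.cos(t),y+r*np.sin(t),z] for z in (z0,z1) for t in a])
def box(x,y,yaw,lx,ly,z0,z1):
    c,s=np.cos(yaw),np.sin(yaw)
    return np.array([[x+c*u*lx-s*v*ly,y+s*u*lx+c*v*ly,z] for z in(z0,z1) for u in(-.5,.5) for v in(-.5,.5)])
def hullmom(p,pts):
    q=np.array([proj(p,X) for X in pts],np.float32); h=cv2.convexHull(q)
    m=cv2.moments(h); return np.array([m["m10"]/m["m00"],m["m01"]/m["m00"]]),m["m00"],m
RNG=dict(orange=[((8,120,60),(18,255,255))],blue=[((105,120,50),(125,255,255))],green=[((55,100,40),(90,255,255))],yellow=[((22,120,60),(34,255,255))],red=[((0,130,60),(5,255,255)),((173,130,60),(180,255,255))])
def blobs(p,col,amin=20):
    hsv=cv2.cvtColor(cv2.GaussianBlur(p["pixels"],(3,3),0),cv2.COLOR_BGR2HSV); m=0
    for lo,hi in RNG[col]: m=m|cv2.inRange(hsv,np.array(lo),np.array(hi))
    n,l,st,ce=cv2.connectedComponentsWithStats(m)
    return [(ce[i],st[i,4],(l==i)) for i in range(1,n) if st[i,4]>=amin]
def near(p,col,X,amin=20,tol=30):
    uv=proj(p,X); b=[b for b in blobs(p,col,amin) if np.linalg.norm(b[0]-uv)<tol]
    return min(b,key=lambda b:np.linalg.norm(b[0]-uv)) if b else None
def fitcyl(p,col,x0,r,z0,z1,tol=30,amin=20):
    b=near(p,col,[x0[0],x0[1],(z0+z1)/2],amin,tol)
    if b is None: return None
    s=least_squares(lambda v:hullmom(p,cyl(v[0],v[1],r,z0,z1))[0]-b[0],x0,x_scale=.01)
    return s.x,b[1],hullmom(p,cyl(*s.x,r,z0,z1))[1]
E
python3 - <<'E'
from meas import *
P={n:optics.read_camera(n) for n in ["top","side"]}
for n,col,x0,r,z0,z1 in [("seat_or","orange",(.613,.056),.04,.012,.023),("seat_bl","blue",(.615,-.042),.04,.012,.023),
 ("b_or","orange",(.458,.29),.018,.062,.086),("b_bl","blue",(.468,-.048),.018,.062,.086),("j_gr","green",(.452,.062),.016,.048,.06),("j_ye","yellow",(.46,.162),.016,.048,.06)]:
    print(n,[fitcyl(p,col,x0,r,z0,z1) for p in P.values()])
for c in P:
    print(c,[(b[0],b[1]) for b in blobs(P[c],"red",10)])
for c in P:
    for b in blobs(P[c],"red",10): print(c,atz(P[c],b[0],.074),atz(P[c],b[0],.015))
# bar fit
p=P["top"]; b=near(p,"red",[.464,-.157,.074])
mm=cv2.moments(b[2].astype(np.uint8)); ang=.5*np.arctan2(2*mm["mu11"],mm["mu20"]-mm["mu02"]);print("bar img ang",ang)
c0=np.array(b[0]);e=np.array([np.cos(ang),np.sin(ang)])
a=atz(p,c0-20*e,.08);d=atz(p,c0+20*e,.08);print("bar yaw",np.arctan2(*(d-a)[[1,0]]),a,d)
E
```

```text
seat_or [(array([0.618, 0.055]), np.int32(1980), 2087.6275454638526), (array([0.6167, 0.0574]), np.int32(1120), 1216.0704230342526)]
seat_bl [(array([ 0.6227, -0.0449]), np.int32(1917), 2084.401514473604), (array([ 0.6214, -0.0425]), np.int32(880), 986.705216069473)]
b_or [(array([0.4558, 0.2895]), np.int32(700), 675.5738195090089), (array([0.4549, 0.2875]), np.int32(663), 665.5153340375982)]
b_bl [(array([ 0.4655, -0.0496]), np.int32(506), 539.1790788471699), (array([ 0.4644, -0.0498]), np.int32(322), 351.3567587088328)]
j_gr [(array([0.4549, 0.0614]), np.int32(454), 403.24864613078535), (array([0.4539, 0.0601]), np.int32(263), 263.10621229861863)]
j_ye [(array([0.4593, 0.1609]), np.int32(482), 423.0419875038788), (array([0.4584, 0.1595]), np.int32(330), 322.80233709933236)]
top [(array([222.5   , 183.2308]), np.int32(52)), (array([222.5574, 235.4426]), np.int32(61)), (array([435.7506, 297.9922]), np.int32(385))]
side [(array([369.9551, 176.6461]), np.int32(178)), (array([254.75  , 310.9688]), np.int32(32)), (array([301.6053, 314.8421]), np.int32(38))]
top [0.6389 0.1427 0.074 ] [0.6545 0.1544 0.015 ]
top [0.5611 0.1423 0.074 ] [0.5709 0.154  0.015 ]
top [ 0.4625 -0.1602  0.074 ] [ 0.465  -0.1711  0.015 ]
side [ 0.4613 -0.162   0.074 ] [ 0.4584 -0.238   0.015 ]
side [0.6391 0.1996 0.074 ] [0.6535 0.1588 0.015 ]
side [0.5634 0.2003 0.074 ] [0.5705 0.1596 0.015 ]
bar img ang -0.37419937521994356
bar yaw -1.230428166674952 [ 0.4529 -0.1324  0.08  ] [ 0.4718 -0.1858  0.08  ]
```

```bash
cat > go.py <<'E'
import sys
from workcell import env
import numpy as np
from scipy.spatial.transform import Rotation as Ro
np.set_printoptions(precision=4,suppress=True)
def rep(target=None,yaw=None):
    s=env.get_state(); q=s["orientation"]; R=Ro.from_quat([q[1],q[2],q[3],q[0]])
    y=R.apply([0,1,0]); cur=np.arctan2(y[1],y[0])
    print("t",round(s["clock"],2),"tcp",s["tcp_pos"],"x",R.apply([1,0,0]),"y",y,"yaw",round(cur,4),"gap",round(s["finger_gap"],4),"F",s["wrist_force"],"j",s["joint_pos"])
    if yaw is not None:
        d=-(yaw-cur); d=(d+np.pi/2)%np.pi-np.pi/2; print("turn",round(d,4),"->j6 approx +-",)
        R=R*Ro.from_rotvec([d,0,0])
    if target is not None:
        print("shift cm after turn",R.inv().apply(np.array(target)-s["tcp_pos"])*100)
if __name__=="__main__":
    a=[float(v) for v in sys.argv[1:]]
    rep(a[:3] if len(a)>=3 else None,a[3] if len(a)>3 else None)
E
python3 go.py .4545 .0608 .15 0.13
```

```text
t 1.35 tcp [0.1405 0.5576 0.2313] x [ 0.0001  0.0001 -1.    ] y [0.2443 0.9697 0.0001] yaw 1.324 gap 0.0851 F [0.4525 0.5521 0.5182] j [ 1.1844  0.3132  0.0461  1.3036 -0.      1.4312]
turn 1.194 ->j6 approx +-
shift cm after turn [ 8.1304 24.6912 53.3328]
```

{"method": "servo_tool", "body": {"moves": [[0,-4.05,4.26,0,-1],[0,-4.05,4.26,0,-1],[0,-4.05,4.26,0,-1],[0,-4.05,4.26,0,-1],[0,-4.05,4.26,0,-1],[0,-4.05,4.26,0,-1],[0,-4.05,4.26,0,-1],[0,-4.05,4.26,0,-1],[0,-4.05,4.26,0,-1],[0,-4.05,4.26,0,-1]], "grip_force": 40}}

```text
clock: 2.6
tcp_pos: [0.4555, 0.059, 0.2316]
orientation: [0.702, 0.087, 0.701, -0.087]
wrist_force: [1.0, 0.1, 0.9]
finger_gap: 0.0851
```

{"method": "servo_tool", "body": {"moves": [[1,0,0,0.165,-1],[1,0,0,0.165,-1],[1,0,0,0.165,-1],[1,0,0,0.165,-1],[1,0,0,0.165,-1],[1,0,0,0.165,-1],[1,0,0,0.165,-1],[1,0,0,0.165,-1],[0,0,0,0,-1],[0,0,0,0,-1]]}}

```text
clock: 3.85
tcp_pos: [0.4548, 0.0608, 0.1517]
orientation: [0.502, 0.498, 0.502, -0.498]
wrist_force: [0.3, -0.8, -0.0]
finger_gap: 0.0852
```

```bash
python3 go.py .4545 .0608 .034 0; python3 - <<'E'
from meas import *
p=optics.read_camera("wrist"); cv2.imwrite("pics/w1.png",p["pixels"])
print(fitcyl(p,"green",(.4545,.0608),.016,.048,.06,tol=80))
print(p["extrinsics"])
E
```

```text
t 3.85 tcp [0.4548 0.0608 0.1517] x [ 0.0005  0.0001 -1.    ] y [1.     0.0066 0.0005] yaw 0.0066 gap 0.0852 F [ 0.2766 -0.8256 -0.0202] j [-0.0424  0.1324 -0.3864  1.0515  0.0001  1.5218]
turn 0.0066 ->j6 approx +-
shift cm after turn [11.7685 -0.0398  0.0022]
(array([0.4547, 0.0614]), np.int32(1864), 1949.355373134371)
[[ 1.      0.0066  0.0007 -0.4552]
 [-0.006   0.9492 -0.3145 -0.0392]
 [-0.0027  0.3145  0.9492 -0.3214]
 [ 0.      0.      0.      1.    ]]
```

View pics/w1.png

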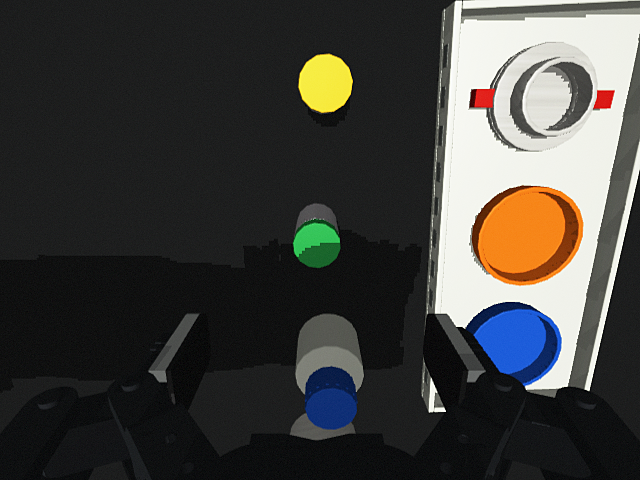

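The wrist view shows the green lid at (316,245), between the jaws. The carrier is well clear on the right, and the wrist fit agrees with my estimate to within 1 mm. Going down.

{"method": "servo_tool", "body": {"moves": [[2.3,0,-0.03,0,-1],[2.3,0,0,0,-1],[2.3,0,0,0,-1],[2.3,0,0,0,-1],[1.5,0,0,0,-1],[1.0,0,0,0,-1],[0,0,0,0,1],[0,0,0,0,1],[0,0,0,0,1],[0,0,0,0,1]], "grip_force": 40}}

```text
clock: 5.15
tcp_pos: [0.4553, 0.0611, 0.0351]
orientation: [0.501, 0.499, 0.501, -0.499]
wrist_force: [-1.0, -0.6, 4.2]
finger_gap: 0.0303
```

```bash
python3 go.py .613 .155 .15 0
```

```text
t 5.15 tcp [0.4553 0.0611 0.0351] x [ 0.0015  0.     -1.    ] y [1.     0.0041 0.0015] yaw 0.0041 gap 0.0303 F [-1.0465 -0.6365  4.2104] j [-0.0416  0.2533 -0.5601  0.7559  0.0001  1.525 ]
turn 0.0041 ->j6 approx +-
shift cm after turn [-11.4661  15.788   -9.388 ]
```

{"method": "servo_tool", "body": {"moves": [[-1.5,0,0,0,1],[-3.5,0,0,0,1],[-3.5,0,0,0,1],[-3.0,0,0,0,1],[0,2.65,-1.56,0,1],[0,3.6,-2.1,0,1],[0,3.6,-2.1,0,1],[0,3.6,-2.1,0,1],[0,2.35,-1.53,0,1],[0,0,0,0,1]]}}

```text
clock: 6.4
tcp_pos: [0.6134, 0.1566, 0.1484]
orientation: [0.501, 0.499, 0.501, -0.499]
wrist_force: [0.0, -0.0, -0.9]
finger_gap: 0.0305
```

```bash
python3 go.py .613 .155 .047 0; python3 - <<'E'
from meas import *
p=optics.read_camera("wrist"); cv2.imwrite("pics/w2.png",p["pixels"])
t=optics.read_camera("top"); cv2.imwrite("pics/t2.png",t["pixels"])
print([(b[0],b[1],atz(p,b[0],.012)) for b in blobs(p,"red",10)])
q=models.pinpoint("can_base",p); print([(a["conf"],atz(p,a["location"],.005)) for a in q[:2]])
q=models.outline_of("can_base",p); print([(a["conf"],a["location"]) for a in q[:2]])
print(fitcyl(p,"green",(.613,.155),.016,.173-.0,.185,tol=200))
E
```

```text
t 6.4 tcp [0.6134 0.1566 0.1484] x [-0.0001  0.0001 -1.    ] y [ 1.      0.0052 -0.0001] yaw 0.0052 gap 0.0305 F [ 0.0104 -0.0242 -0.8776] j [0.1231 0.4583 0.0563 1.1688 0.0001 1.6887]
turn 0.0052 ->j6 approx +-
shift cm after turn [10.1407 -0.0371  0.1572]
[(array([261.6082, 228.056 ]), np.int32(268), array([0.5709, 0.1563, 0.012 ])), (array([369.9434, 229.0302]), np.int32(265), array([0.6547, 0.1559, 0.012 ]))]
[(0.7, array([0.614 , 0.1532, 0.005 ]))]
[(0.97, [315.6, 224.8])]
(array([0.6132, 0.1653]), np.int32(5853), 7873.472214059904)
```

View pics/w2.png

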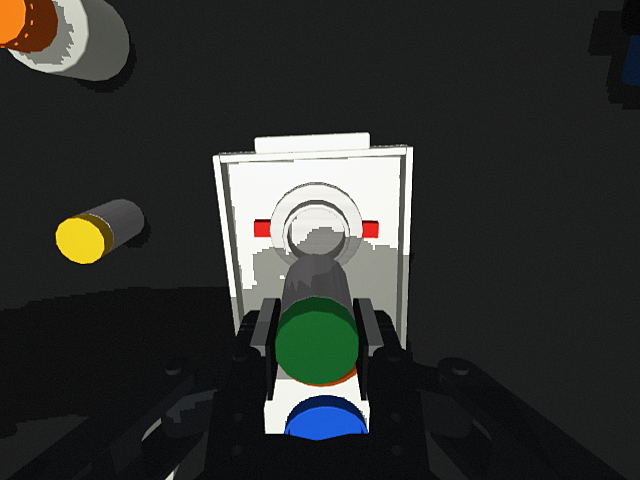

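View pics/t2.png

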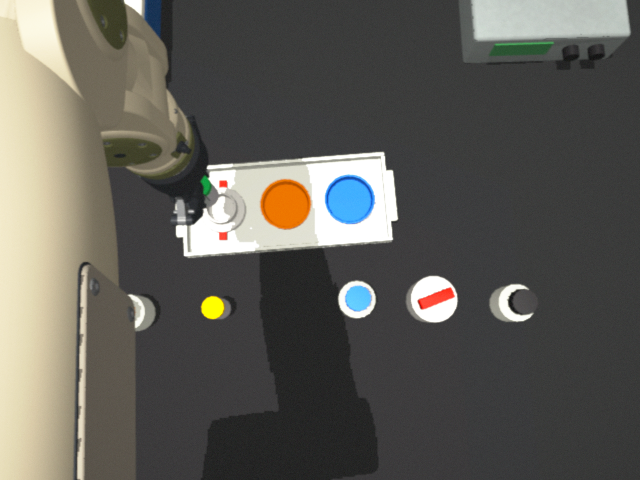

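The wrist view shows the red marks at (262,228) and (370,229), which puts the base at (0.6128, 0.156) with yaw about 0. That agrees with the top view to about 1 mm. Lowering the jar.

{"method": "servo_tool", "body": {"moves": [[0,-0.05,0.09,0,1],[2.5,0,0,0,1],[2.5,0,0,0,1],[2.0,0,0,0,1],[1.2,0,0,0,1],[0.8,0,0,0,1],[0.5,0,0,0,1],[0.4,0,0,0,1],[0.2,0,0,0,1],[0,0,0,0,1]]}}

```text
clock: 7.85
tcp_pos: [0.6118, 0.1548, 0.0484]
orientation: [0.501, 0.499, 0.501, -0.499]
wrist_force: [-0.3, 0.3, -0.7]
finger_gap: 0.0305
```

```bash
python3 go.py .6128 .1558 .045 0
```

```text
t 7.85 tcp [0.6118 0.1548 0.0484] x [ 0.0002  0.0001 -1.    ] y [1.     0.004  0.0002] yaw 0.004 gap 0.0305 F [-0.3268  0.2628 -0.7145] j [ 0.1207  0.5259 -0.0937  0.951   0.0001  1.6874]
turn 0.004 ->j6 approx +-
shift cm after turn [ 0.3402  0.0949 -0.1017]
```

{"method": "servo_tool", "body": {"moves": [[0.15,0.1,-0.08,0,1],[0.15,0,0,0,1],[0,0,0,0,1],[0,0,0,0,-1],[0,0,0,0,-1],[0,0,0,0,-1],[-1.5,0,0,0,-1],[-3.5,0,0,0,-1],[-4.0,0,0,0,-1],[-4.0,0,0,0,-1]]}}

```text
clock: 9.1
tcp_pos: [0.6128, 0.1556, 0.1778]
orientation: [0.501, 0.499, 0.501, -0.499]
wrist_force: [1.0, -0.0, 0.5]
finger_gap: 0.0854
```

```bash
python3 go.py .463 -.16 .17 .34; python3 - <<'E'
from meas import *
p=optics.read_camera("wrist"); cv2.imwrite("pics/w3.png",p["pixels"])
t=optics.read_camera("top"); s=optics.read_camera("side")
print([fitcyl(c,"green",(.613,.155),.016,.058,.07,tol=40) for c in (p,t,s)])
# bar, rectangle fit
def bar(p,x0):
    b=near(p,"red",[*x0[:2],.074],50)
    if b is None: return
    mm=cv2.moments(b[2].astype(np.uint8),True); 
    A=lambda m:.5*np.arctan2(2*m["mu11"],m["mu20"]-m["mu02"])
    def f(v):
        c,_,m=hullmom(p,box(v[0],v[1],v[2],.05,.016,.062,.086)); d=A(m)-A(mm); d=(d+np.pi/2)%np.pi-np.pi/2
        return [*(c-b[0]),d*20]
    r=least_squares(f,x0,x_scale=[.01,.01,.1]); return r.x,r.cost,b[1],hullmom(p,box(*r.x,.05,.016,.062,.086))[1]
print(bar(t,[.463,-.16,-1.23]),bar(s,[.463,-.16,-1.23]))
E
```

```text
t 9.1 tcp [0.6128 0.1556 0.1778] x [ 0.0011  0.0002 -1.    ] y [1.     0.004  0.0011] yaw 0.004 gap 0.0854 F [ 0.9979 -0.0099  0.5198] j [0.1217 0.4423 0.1043 1.2316 0.0001 1.6885]
turn -0.336 ->j6 approx +-
shift cm after turn [  0.7525 -24.6497  24.7533]
[(array([0.6122, 0.1562]), np.int32(1600), 1728.5711525247898), (array([0.6116, 0.1551]), np.int32(353), 409.99641558376607), (array([0.6113, 0.1566]), np.int32(251), 312.7507536644116)]
(array([ 0.4626, -0.16  , -1.23  ]), np.float64(0.01429073376292841), np.int32(356), 453.0675963172689) (array([ 0.4616, -0.1624, -1.23  ]), np.float64(0.001357293123520239), np.int32(177), 254.2114169492852)
```

View pics/w3.png

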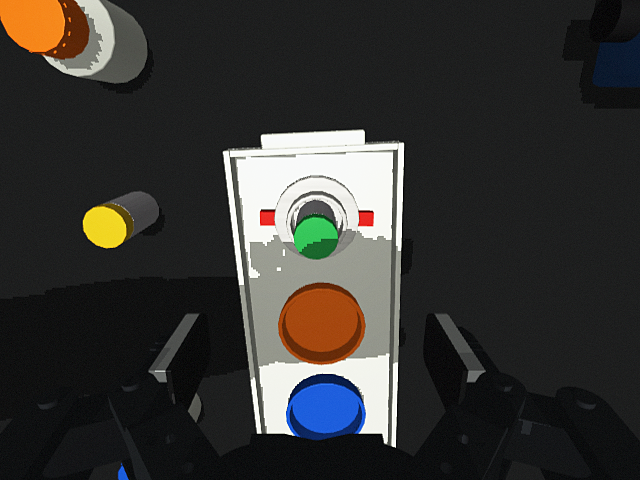

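The jar stands in the base: lid at (316,236), position (0.612, 0.156) against base (0.613, 0.156). Moving to the cover.

{"method": "servo_tool", "body": {"moves": [[0,-1.5,3.0,0,-1],[0,-2.25,4.78,0,-1],[0,-2.25,4.78,0,-1],[0,-2.25,4.78,0,-1],[0,-2.25,4.78,0,-1],[0,-2.25,4.78,0,-1],[0,-2.28,4.72,-0.05,-1],[0,0,0,-0.145,-1],[0,0,0,-0.14,-1],[0,0,0,0,-1]]}}

```text
clock: 10.5
tcp_pos: [0.4631, -0.1612, 0.1748]
orientation: [0.576, 0.409, 0.577, -0.409]
wrist_force: [0.1, -1.0, -0.2]
finger_gap: 0.0857
```

```bash
cat > bar.py <<'E'
from meas import *
def bar(p,x0,z=0,tol=120,col="red"):
    b=near(p,"red",[*x0[:2],.074+z],50,tol)
    if b is None: return
    M=b[2].astype(np.float32)
    def cost(v):
        q=np.array([proj(p,X) for X in box(*v,.05,.016,.062+z,.086+z)]); h=cv2.convexHull(q.astype(np.float32))
        m=np.zeros((480,640),np.uint8); cv2.fillConvexPoly(m,np.round(h*16).astype(np.int32),1,cv2.LINE_8,4)
        return 1-(m*M).sum()/np.maximum(m,M).sum()
    from scipy.optimize import minimize
    best=min((minimize(cost,x0,method="Nelder-Mead",options=dict(initial_simplex=[x0,[x0[0]+.005,x0[1],x0[2]],[x0[0],x0[1]+.005,x0[2]],[x0[0],x0[1],x0[2]+g]])) for g in (.15,-.15)),key=lambda r:r.fun)
    return best.x,1-best.fun
E
python3 go.py .463 -.161 .066 .34; python3 - <<'E'
from bar import *
p=optics.read_camera("wrist"); cv2.imwrite("pics/w4.png",p["pixels"])
print(bar(p,[.463,-.161,-1.23]))
for n in ("top","side"): print(bar(optics.read_camera(n),[.463,-.161,-1.23],tol=40))
E
```

```text
t 10.5 tcp [ 0.4631 -0.1612  0.1748] x [-0.001   0.0007 -1.    ] y [ 0.9438  0.3305 -0.0007] yaw 0.3369 gap 0.0857 F [ 0.0848 -0.968  -0.1668] j [-0.499   0.1773 -0.2728  1.1219  0.0001  0.735 ]
turn -0.0031 ->j6 approx +-
shift cm after turn [10.8783  0.0049 -0.0148]
(array([ 0.4618, -0.1592, -1.241 ]), np.float64(0.89306640625))
(array([ 0.4617, -0.1578, -1.3071]), np.float64(0.5979381203651428))
(array([ 0.462 , -0.1597, -1.4024]), np.float64(0.6771653294563293))
```

View pics/w4.png

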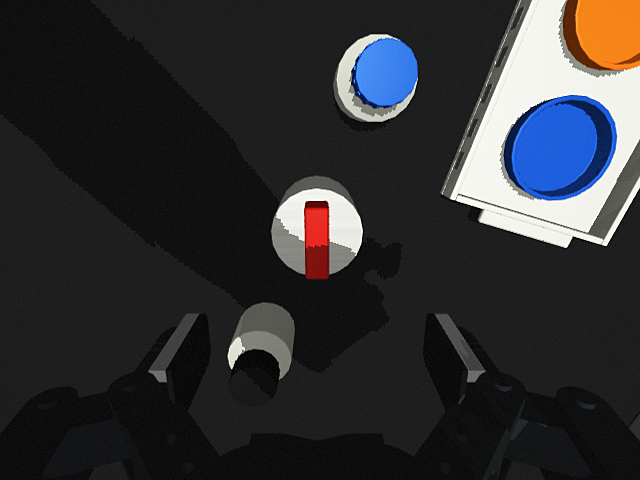

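The red bar at (317,240) is vertical in the wrist view and centred between the jaws. The black bottle at (255,380) is well outside the finger path. Gripping the bar.

{"method": "servo_tool", "body": {"moves": [[2.5,-0.05,-0.15,0,-1],[3.0,0,0,0,-1],[2.5,0,0,0,-1],[1.5,0,0,0,-1],[1.0,0,0,0,-1],[0.3,0,0,0,-1],[0,0,0,0,1],[0,0,0,0,1],[0,0,0,0,1],[0,0,0,0,1]], "grip_force": 60}}

```text
clock: 11.9
tcp_pos: [0.4631, -0.1602, 0.0678]
orientation: [0.577, 0.409, 0.577, -0.408]
wrist_force: [1.0, -0.7, 1.3]
finger_gap: 0.0148
```

```bash
python3 go.py .613 .156 .18
```

```text
t 11.9 tcp [ 0.4631 -0.1602  0.0678] x [ 0.0008 -0.0004 -1.    ] y [0.9431 0.3325 0.0006] yaw 0.339 gap 0.0148 F [ 0.9701 -0.7357  1.2583] j [-0.4971  0.2661 -0.4444  0.8594  0.      0.7348]
shift cm after turn [-11.218   24.6602 -24.8263]
```

{"method": "servo_tool", "body": {"moves": [[-1.5,0,0,0,1],[-3.5,0,0,0,1],[-4.0,0,0,0,1],[-3.5,0,0,0,1],[-0.7,2.5,-2.5,0,1],[0,4,-4,0,1],[0,4,-4,0,1],[0,4,-4,0,1],[0,4,-4,0,1],[0,3.5,-3.5,0,1]]}}

```text
clock: 13.15
tcp_pos: [0.5976, 0.1227, 0.2002]
orientation: [0.578, 0.408, 0.577, -0.408]
wrist_force: [0.6, -0.5, -1.7]
finger_gap: 0.0149
```

{"method": "servo_tool", "body": {"moves": [[0,2.6,-2.8,0,1],[0,0,0,0,1],[0,0,0,0,1],[0,0,0,0,1],[0,0,0,0,1],[0,0,0,0,1],[0,0,0,0,1],[0,0,0,0,1],[0,0,0,0,1],[0,0,0,0,1]]}}

```text
clock: 14.4
tcp_pos: [0.6123, 0.1557, 0.1993]
orientation: [0.577, 0.408, 0.577, -0.408]
wrist_force: [0.8, -0.4, -2.0]
finger_gap: 0.0146
```

```bash
python3 go.py .6125 .1558 .085; python3 - <<'E'
from bar import *
p=optics.read_camera("wrist"); cv2.imwrite("pics/w5.png",p["pixels"])
s=optics.read_camera("side"); cv2.imwrite("pics/s5.png",s["pixels"])
t=optics.read_camera("top"); cv2.imwrite("pics/t5.png",t["pixels"])
E
```

```text
t 14.4 tcp [0.6123 0.1557 0.1993] x [-0.      0.0001 -1.    ] y [ 0.9431  0.3326 -0.    ] yaw 0.3391 gap 0.0146 F [ 0.8281 -0.3618 -1.965 ] j [0.1221 0.4347 0.1454 1.2815 0.0001 1.3538]
shift cm after turn [11.4252  0.0222  0.0005]
```

View pics/w5.png

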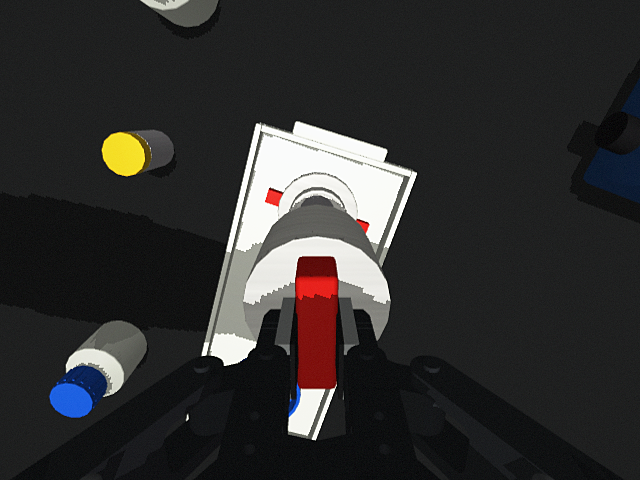

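View pics/s5.png

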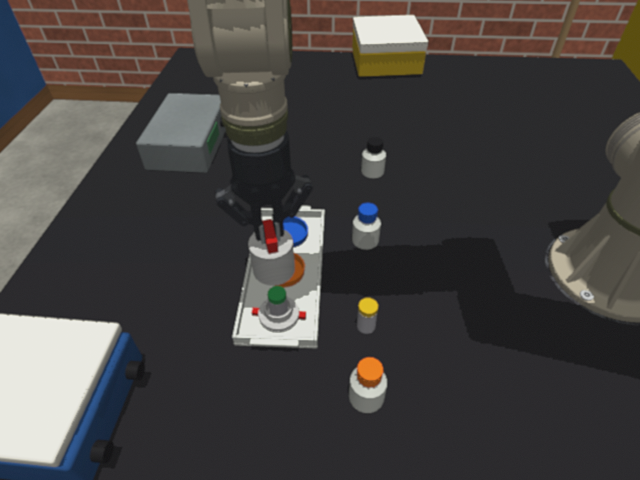

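The cover hangs level over the base in the side view (272,255), and the green jar stands in the base (277,300). I'll check where the cover sits in the hand.

```bash
python3 - <<'E'
from bar import *
p=optics.read_camera("wrist"); t=optics.read_camera("side")
print(bar(p,[.6125,.1558,-1.23],z=.1315,tol=200)); print(bar(t,[.6125,.1558,-1.23],z=.1315,tol=60))
q=models.pinpoint("cover",p);print([(a["conf"],a["location"],atz(p,a["location"],.1315)) for a in q[:2]])
q=models.outline_of("cover",p)
if q:
  m=q[0]["pixels"]; ys,xs=np.nonzero(m); print(xs.min(),xs.max(),ys.min(),ys.max())
  for X in [(.6125,.1558)]:
    h=np.array([proj(p,v) for v in cyl(*X,.033,.1315,.1935)]); print(h.min(0),h.max(0))
E
```

```text
(array([ 0.612 ,  0.1561, -1.2259]), np.float64(0.8669925928115845))
(array([ 0.6107,  0.1556, -1.3272]), np.float64(0.7319819927215576))
[(0.73, [316.8, 257.2], array([0.6117, 0.1574, 0.1315]))]
243 390 205 389
[242.527  206.0177] [392.2864 373.2394]
```

{"method": "servo_tool", "body": {"moves": [[1.5,0.04,0,0,1],[2.0,0,0,0,1],[2.0,0,0,0,1],[2.0,0,0,0,1],[1.5,0,0,0,1],[1.0,0,0,0,1],[0.6,0,0,0,1],[0.4,0,0,0,1],[0.2,0,0,0,1],[0,0,0,0,1]]}}

```text
clock: 16.0
tcp_pos: [0.6128, 0.1558, 0.0876]
orientation: [0.577, 0.409, 0.577, -0.408]
wrist_force: [0.4, -0.3, -0.8]
finger_gap: 0.0149
```

```bash
python3 go.py .6125 .1558 .085
```

```text
t 16.0 tcp [0.6128 0.1558 0.0876] x [ 0.0005  0.0001 -1.    ] y [0.9431 0.3326 0.0005] yaw 0.339 gap 0.0149 F [ 0.421  -0.2739 -0.7571] j [ 0.1221  0.4954 -0.04    1.0349  0.0001  1.3539]
shift cm after turn [ 0.2564 -0.0328 -0.0083]
```

{"method": "servo_tool", "body": {"moves": [[0.1,0,0,0,1],[0.1,0,0,0,1],[0.1,0,0,0,1],[0,0,0,0,1],[0,0,0,0,1],[0,0,0,0,1],[0,0,0,0,1],[0,0,0,0,1],[0,0,0,0,1],[0,0,0,0,1]]}}

```text
clock: 17.25
tcp_pos: [0.6128, 0.1559, 0.0848]
orientation: [0.577, 0.409, 0.577, -0.408]
wrist_force: [-2.8, 0.3, 5.7]
finger_gap: 0.0146
```

```bash
python3 go.py .6125 .1558 .085 1.568;  python3 - <<'E'
from bar import *
s=optics.read_camera("side"); cv2.imwrite("pics/s6.png",s["pixels"][120:360,160:400].repeat(2,0).repeat(2,1))
p=optics.read_camera("wrist"); cv2.imwrite("pics/w6.png",p["pixels"])
E
```

```text
t 17.25 tcp [0.6128 0.1559 0.0848] x [ 0.0005  0.0002 -1.    ] y [0.9431 0.3326 0.0005] yaw 0.3391 gap 0.0146 F [-2.7932  0.2746  5.7143] j [ 0.1222  0.4973 -0.0441  1.0289  0.0001  1.3539]
turn -1.2289 ->j6 approx +-
shift cm after turn [-0.0199 -0.0075 -0.0263]
```

View pics/s6.png

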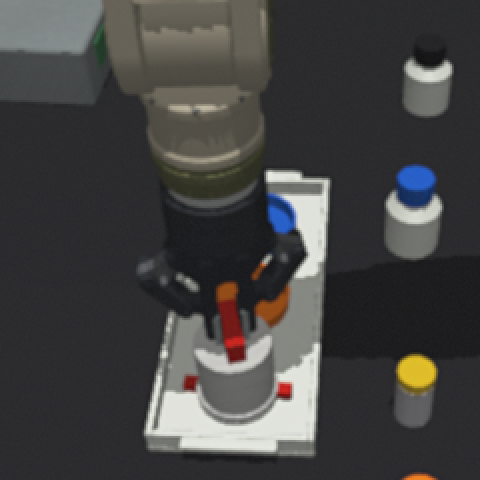

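View pics/w6.png

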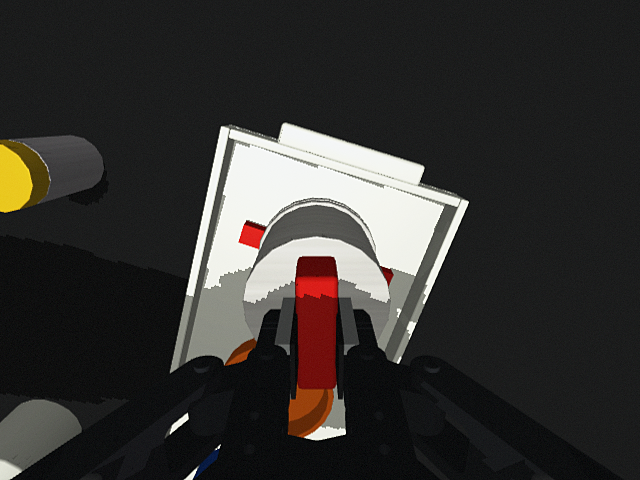

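The cover rests on the flange with a contact force of 5.7 N, at z 0.0848 against the expected 0.0848. The bar is across the marks. Twisting.

{"method": "servo_tool", "body": {"moves": [[0,0,0,-0.137,1],[0,0,0,-0.137,1],[0,0,0,-0.137,1],[0,0,0,-0.137,1],[0,0,0,-0.137,1],[0,0,0,-0.137,1],[0,0,0,-0.137,1],[0,0,0,-0.137,1],[0,0,0,-0.137,1],[0,0,0,0,1]]}}

```text
clock: 18.6
tcp_pos: [0.6135, 0.1559, 0.0848]
orientation: [0.708, 0.0, 0.706, 0.0]
wrist_force: [0.9, 0.9, 4.0]
finger_gap: 0.0148
```

```bash
python3 go.py .6125 .1558 .085 1.568;  python3 - <<'E'
from bar import *
p=optics.read_camera("wrist"); cv2.imwrite("pics/w7.png",p["pixels"])
print([(b[0],b[1],atz(p,b[0],.012)) for b in blobs(p,"red",10)])
E
```

```text
t 18.6 tcp [0.6135 0.1559 0.0848] x [ 0.0018  0.0004 -1.    ] y [0.0001 1.     0.0004] yaw 1.5707 gap 0.0148 F [0.9385 0.8779 4.0145] j [ 0.1221  0.4977 -0.0435  1.0277  0.0002  0.1223]
turn 0.0027 ->j6 approx +-
shift cm after turn [-0.0199 -0.0152 -0.1047]
[(array([316.1061, 188.2571]), np.int32(490), array([0.571 , 0.1555, 0.012 ])), (array([316.2803, 321.3704]), np.int32(5183), array([0.658 , 0.1556, 0.012 ]))]
```

View pics/w7.png

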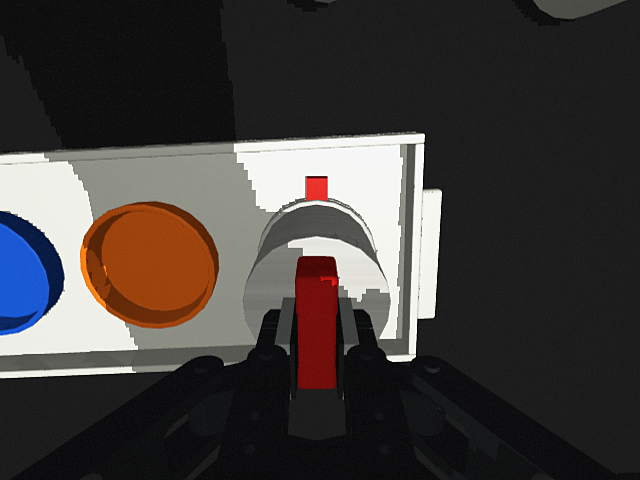

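The bar at (316,320) is in line with the red mark at (316,188). Releasing and backing off.

{"method": "servo_tool", "body": {"moves": [[0,0,0,0,-1],[0,0,0,0,-1],[0,0,0,0,-1],[0,0,0,0,-1],[-1.0,0,0,0,-1],[-3.0,0,0,0,-1],[-4.0,0,0,0,-1],[-3.0,0,0,0,-1],[0,0,0,0,-1],[0,0,0,0,-1]]}}

```text
clock: 19.9
tcp_pos: [0.6125, 0.1558, 0.1941]
orientation: [0.707, -0.0, 0.707, 0.0]
wrist_force: [-1.0, -0.3, -0.1]
finger_gap: 0.0851
```

```bash
python3 go.py .465 -.0497 .18;  python3 - <<'E'
from bar import *
p=optics.read_camera("wrist"); cv2.imwrite("pics/w8.png",p["pixels"])
print(bar(p,[.6125,.1558,0.],z=.017))
print(fitcyl(p,"orange",(.6175,.056),.04,.012,.023,tol=80))
s=optics.read_camera("side");print(bar(s,[.6125,.1558,0.],z=.017,tol=50))
E
```

```text
t 19.9 tcp [0.6125 0.1558 0.1941] x [-0.0001  0.0001 -1.    ] y [-0.0012  1.      0.0001] yaw 1.572 gap 0.0851 F [-1.038  -0.3419 -0.1378] j [0.1221 0.4368 0.136  1.2701 0.0001 0.121 ]
shift cm after turn [  1.4085 -20.5327 -14.7706]
(array([ 0.6124,  0.1557, -0.0028]), np.float64(0.8969123363494873))
(array([0.6176, 0.056 ]), np.int32(6451), 6759.213645396638)
(array([0.6125, 0.1553, 0.1392]), np.float64(0.7152900099754333))
```

View pics/w8.png

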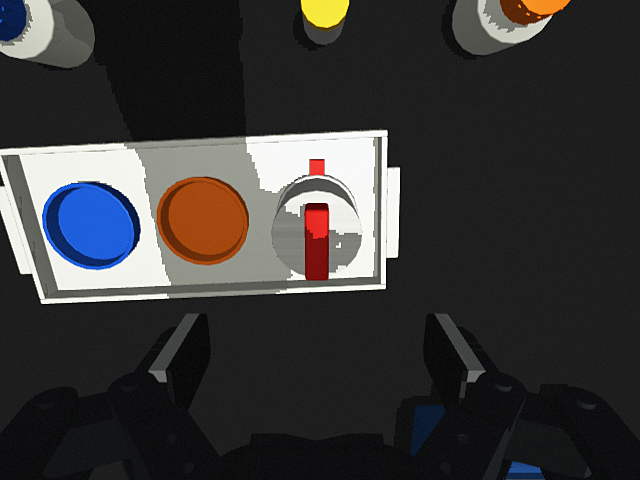

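Cover seated, bar yaw within 0.01 rad of the marks. Now the blue bottle.

{"method": "servo_tool", "body": {"moves": [[0,-4.1,-2.95,0,-1],[0,-4.1,-2.95,0,-1],[0,-4.1,-2.95,0,-1],[0,-4.1,-2.95,0,-1],[0,-4.1,-2.95,0,-1],[0,0,0,0.174,-1],[0,0,0,0.174,-1],[0,0,0,0.174,-1],[0,0,0,0.174,-1],[0,0,0,0.174,-1]]}}

```text
clock: 21.25
tcp_pos: [0.4646, -0.0492, 0.1931]
orientation: [0.64, 0.299, 0.641, -0.3]
wrist_force: [0.0, 0.2, -0.2]
finger_gap: 0.0854
```

{"method": "servo_tool", "body": {"moves": [[0,0,0,0.175,-1],[0,0,0,0.175,-1],[0,0,0,0.175,-1],[0,0,0,0.175,-1],[0,0,0,0,-1],[0,0,0,0,-1],[0,0,0,0,-1],[0,0,0,0,-1],[0,0,0,0,-1],[0,0,0,0,-1]]}}

```text
clock: 22.5
tcp_pos: [0.4654, -0.0493, 0.1943]
orientation: [0.501, 0.499, 0.501, -0.499]
wrist_force: [-0.5, 0.6, 0.1]
finger_gap: 0.0853
```

```bash
python3 go.py .465 -.0497 .062 0;  python3 - <<'E'
from bar import *
p=optics.read_camera("wrist"); cv2.imwrite("pics/w9.png",p["pixels"])
print(fitcyl(p,"blue",(.465,-.0497),.018,.062,.086,tol=80))
print(fitcyl(p,"blue",(.622,-.044),.04,.012,.023,tol=80))
E
```

```text
t 22.5 tcp [ 0.4654 -0.0493  0.1943] x [ 0.0001  0.0001 -1.    ] y [1.     0.0022 0.0001] yaw 0.0022 gap 0.0853 F [-0.4564  0.6289  0.0675] j [-0.2775  0.1228 -0.2885  1.1594  0.0001  1.2911]
turn 0.0022 ->j6 approx +-
shift cm after turn [13.2311 -0.0423  0.0372]
(array([ 0.4655, -0.0487]), np.int32(2214), 2305.215368738631)
(array([ 0.6219, -0.044 ]), np.int32(6735), 7102.000775594497)
```

View pics/w9.png

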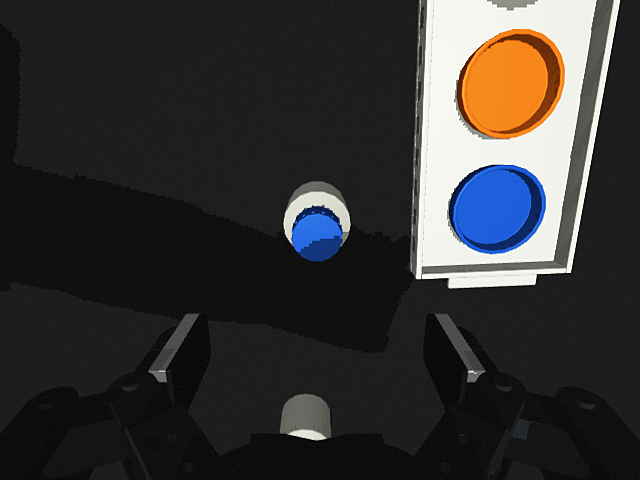

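The blue cap at (317,235) is centred, and the wrist fit agrees to within 1 mm.

{"method": "servo_tool", "body": {"moves": [[2.5,0,-0.05,0,-1],[3.5,0,0,0,-1],[3.5,0,0,0,-1],[2.0,0,0,0,-1],[1.1,0,0,0,-1],[0.5,0,0,0,-1],[0,0,0,0,1],[0,0,0,0,1],[0,0,0,0,1],[0,0,0,0,1]], "grip_force": 50}}

```text
clock: 23.8
tcp_pos: [0.466, -0.049, 0.0642]
orientation: [0.501, 0.5, 0.5, -0.499]
wrist_force: [-1.5, 0.3, 5.7]
finger_gap: 0.0345
```

```bash
python3 go.py .622 -.044 .15
```

```text
t 23.8 tcp [ 0.466  -0.049   0.0642] x [ 0.0015 -0.0004 -1.    ] y [1.     0.002  0.0015] yaw 0.002 gap 0.0345 F [-1.5208  0.2653  5.733 ] j [-0.2764  0.2327 -0.5008  0.8358 -0.      1.2924]
shift cm after turn [-8.5572 15.6161 -0.4672]
```

{"method": "servo_tool", "body": {"moves": [[-1.5,0,0,0,1],[-3.5,0,0,0,1],[-3.0,0,0,0,1],[-1.0,1.0,0,0,1],[0,3.5,-0.1,0,1],[0,4.0,-0.15,0,1],[0,4.0,-0.15,0,1],[0,3.1,-0.1,0,1],[0,0,0,0,1],[0,0,0,0,1]]}}

```text
clock: 25.05
tcp_pos: [0.6205, -0.0434, 0.1527]
orientation: [0.5, 0.499, 0.501, -0.5]
wrist_force: [-0.2, 0.2, -1.3]
finger_gap: 0.0345
```

```bash
python3 go.py .622 -.044 .0745 0;  python3 - <<'E'
from bar import *
p=optics.read_camera("wrist"); cv2.imwrite("pics/w10.png",p["pixels"])
s=optics.read_camera("side"); cv2.imwrite("pics/s10.png",s["pixels"])
E
```

```text
t 25.05 tcp [ 0.6205 -0.0434  0.1527] x [-0.0018  0.0004 -1.    ] y [ 1.      0.0021 -0.0018] yaw 0.0021 gap 0.0345 F [-0.2329  0.2117 -1.3344] j [-0.1988  0.4365  0.0329  1.169   0.0001  1.3699]
turn 0.0021 ->j6 approx +-
shift cm after turn [7.8171 0.1685 0.0675]
```

View pics/w10.png

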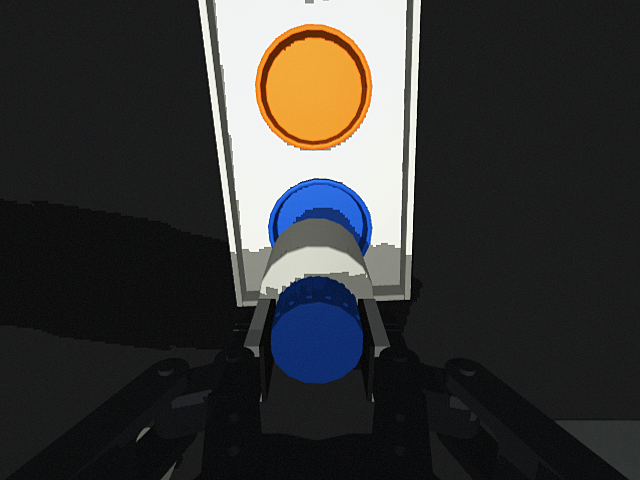

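View pics/s10.png

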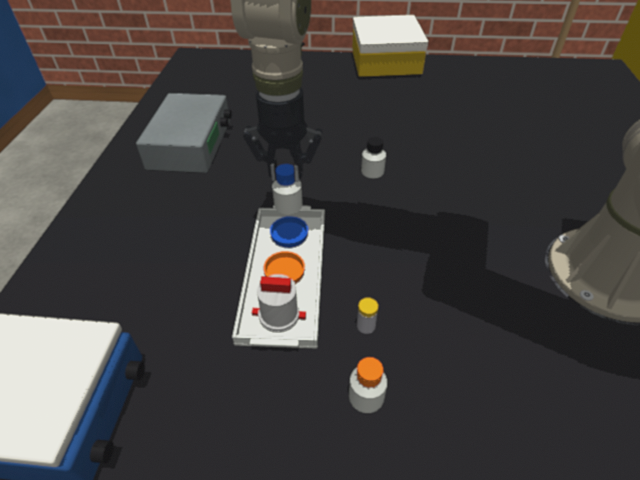

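The bottle hangs upright above the blue seat. Lowering it.

{"method": "servo_tool", "body": {"moves": [[1.5,0.1,0.05,0,1],[2.0,0,0,0,1],[1.8,0,0,0,1],[1.0,0,0,0,1],[0.6,0,0,0,1],[0.4,0,0,0,1],[0.3,0,0,0,1],[0.1,0,0,0,1],[0,0,0,0,1],[0,0,0,0,1]]}}

```text
clock: 26.4
tcp_pos: [0.6226, -0.044, 0.0766]
orientation: [0.501, 0.5, 0.5, -0.499]
wrist_force: [0.2, -0.1, -1.3]
finger_gap: 0.0344
```

```bash
python3 go.py .622 -.044 .073 0
```

```text
t 26.4 tcp [ 0.6226 -0.044   0.0766] x [ 0.0005  0.     -1.    ] y [1.     0.002  0.0005] yaw 0.002 gap 0.0344 F [ 0.1858 -0.1391 -1.324 ] j [-0.1992  0.4894 -0.079   1.0019  0.0001  1.3696]
turn 0.002 ->j6 approx +-
shift cm after turn [ 0.3574 -0.0591 -0.0049]
```

{"method": "servo_tool", "body": {"moves": [[0.2,-0.04,0,0,1],[0.12,0,0,0,1],[0,0,0,0,1],[0,0,0,0,-1],[0,0,0,0,-1],[0,0,0,0,-1],[-1.0,0,0,0,-1],[-3.0,0,0,0,-1],[-4.0,0,0,0,-1],[-3.0,0,0,0,-1]]}}

```text
clock: 27.65
tcp_pos: [0.6226, -0.0441, 0.1857]
orientation: [0.501, 0.5, 0.5, -0.499]
wrist_force: [1.6, 0.6, 1.2]
finger_gap: 0.0857
```

```bash
python3 go.py .4555 .2885 .185 0;  python3 - <<'E'
from bar import *
p=optics.read_camera("wrist"); cv2.imwrite("pics/w11.png",p["pixels"])
print(fitcyl(p,"blue",(.622,-.044),.018,.071,.095,tol=80))
E
```

```text
t 27.65 tcp [ 0.6226 -0.0441  0.1857] x [ 0.0023 -0.0003 -1.    ] y [1.     0.002  0.0023] yaw 0.002 gap 0.0857 F [1.6351 0.6093 1.2452] j [-0.1994  0.4222  0.0931  1.2394  0.0001  1.3694]
turn 0.002 ->j6 approx +-
shift cm after turn [  0.0239 -16.7062 -33.2631]
(array([ 0.6228, -0.03  ]), np.int32(4745), 2675.6158125470392)
```

View pics/w11.png

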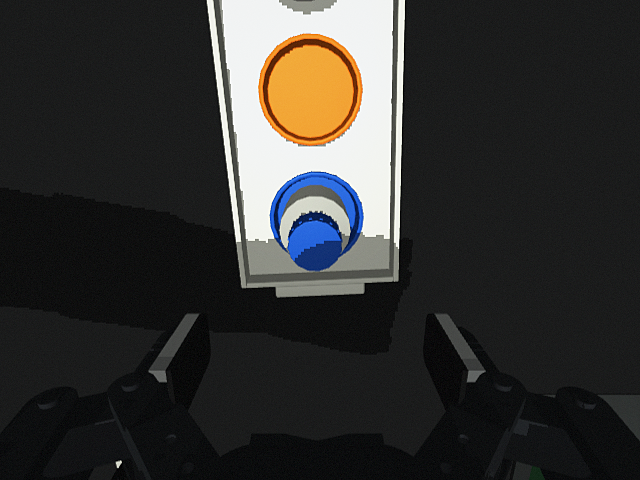

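The blue bottle stands in its seat with the cap at (315,245). The fit merged cap and seat, so that number doesn't count. On to the orange bottle.

{"method": "servo_tool", "body": {"moves": [[0,-2.1,-4.16,0,-1],[0,-2.1,-4.16,0,-1],[0,-2.1,-4.16,0,-1],[0,-2.1,-4.16,0,-1],[0,-2.1,-4.16,0,-1],[0,-2.1,-4.16,0,-1],[0,-2.1,-4.16,0,-1],[0,-2.0,-4.14,0,-1],[0,0,0,0,-1],[0,0,0,0,-1]]}}

```text
clock: 28.95
tcp_pos: [0.4545, 0.2882, 0.1834]
orientation: [0.501, 0.5, 0.5, -0.499]
wrist_force: [0.1, 0.3, -0.9]
finger_gap: 0.0857
```

```bash
python3 go.py .4555 .2885 .064 0;  python3 - <<'E'
from bar import *
p=optics.read_camera("wrist"); cv2.imwrite("pics/w12.png",p["pixels"])
print(fitcyl(p,"orange",(.4555,.2885),.018,.062,.086,tol=80))
E
```

```text
t 28.95 tcp [0.4545 0.2882 0.1834] x [ 0.0007 -0.0001 -1.    ] y [1.     0.0026 0.0007] yaw 0.0026 gap 0.0857 F [ 0.1037  0.3069 -0.8853] j [ 0.416   0.2606 -0.144   1.1656 -0.0004  1.9842]
turn 0.0026 ->j6 approx +-
shift cm after turn [11.9405  0.0883 -0.0356]
(array([0.4544, 0.3052]), np.int32(264), 2545.4758534487337)
```

View pics/w12.png

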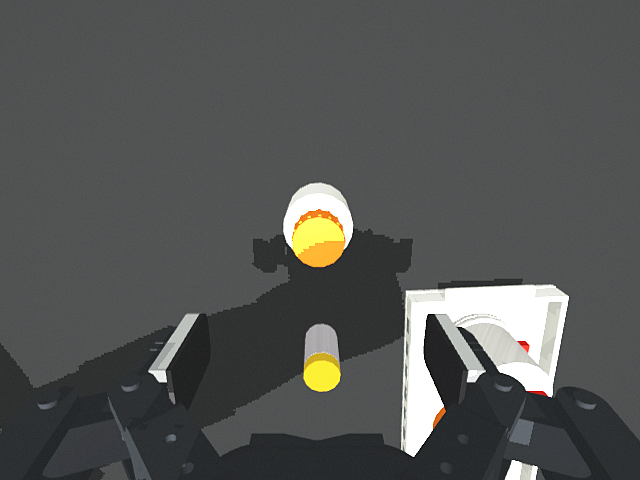

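The cap is at (318,240), overexposed so the colour fit is invalid, but its position matches the centred blue case. Descending.

{"method": "servo_tool", "body": {"moves": [[2.0,0.1,-0.04,0,-1],[3.0,0,0,0,-1],[3.0,0,0,0,-1],[2.2,0,0,0,-1],[1.2,0,0,0,-1],[0.5,0,0,0,-1],[0,0,0,0,1],[0,0,0,0,1],[0,0,0,0,1],[0,0,0,0,1]]}}

```text
clock: 30.25
tcp_pos: [0.4559, 0.289, 0.0652]
orientation: [0.501, 0.5, 0.5, -0.499]
wrist_force: [-1.0, 0.2, 6.3]
finger_gap: 0.0342
```

```bash
python3 go.py .6176 .056 .22 0
```

```text
t 30.25 tcp [0.4559 0.289  0.0652] x [ 0.0017  0.0008 -1.    ] y [1.     0.0022 0.0017] yaw 0.0022 gap 0.0342 F [-0.994   0.2061  6.2901] j [ 0.4162  0.3533 -0.3255  0.8902  0.      1.9848]
turn 0.0022 ->j6 approx +-
shift cm after turn [-15.4754  16.1938  23.2896]
```

{"method": "servo_tool", "body": {"moves": [[-2.0,0,0,0,1],[-4.5,0,0,0,1],[-5.0,0,0,0,1],[-3.9,0,0,0,1],[0,2.0,2.9,0,1],[0,3.1,4.4,0,1],[0,3.1,4.4,0,1],[0,3.1,4.4,0,1],[0,3.1,4.4,0,1],[0,1.8,2.8,0,1]]}}

```text
clock: 31.5
tcp_pos: [0.6189, 0.0537, 0.2173]
orientation: [0.5, 0.5, 0.5, -0.5]
wrist_force: [-0.1, -0.0, -0.9]
finger_gap: 0.034
```

{"method": "servo_tool", "body": {"moves": [[0,0,0,0,1],[1.5,0,0,0,1],[3.5,0,0,0,1],[3.0,0,0,0,1],[1.0,0,0,0,1],[0,0,0,0,1],[0,0,0,0,1],[0,0,0,0,1],[0,0,0,0,1],[0,0,0,0,1]]}}

```text
clock: 32.75
tcp_pos: [0.618, 0.0558, 0.1285]
orientation: [0.501, 0.5, 0.5, -0.499]
wrist_force: [0.6, -0.2, -1.8]
finger_gap: 0.0342
```

```bash
python3 go.py .6176 .056 .0742 0;  python3 - <<'E'
from bar import *
p=optics.read_camera("wrist"); cv2.imwrite("pics/w13.png",p["pixels"])
E
```

```text
t 32.75 tcp [0.618  0.0558 0.1285] x [ 0.0006  0.     -1.    ] y [1.     0.0018 0.0006] yaw 0.0018 gap 0.0342 F [ 0.5709 -0.1873 -1.7951] j [-0.0392  0.4455 -0.0143  1.1103  0.0001  1.5298]
turn 0.0018 ->j6 approx +-
shift cm after turn [ 5.4269 -0.0441 -0.0148]
```

View pics/w13.png

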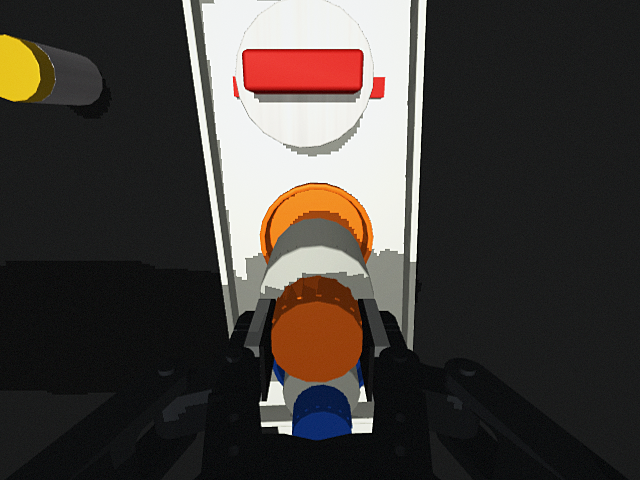

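The bottle is over the orange seat, and the cover's bar (303,72) is still in line with the marks.

{"method": "servo_tool", "body": {"moves": [[1.0,0,0,0,1],[1.5,0,0,0,1],[1.2,0,0,0,1],[0.7,0,0,0,1],[0.4,0,0,0,1],[0.3,0,0,0,1],[0.2,0,0,0,1],[0.1,0,0,0,1],[0,0,0,0,1],[0,0,0,0,1]]}}

```text
clock: 34.05
tcp_pos: [0.6179, 0.056, 0.0743]
orientation: [0.501, 0.5, 0.5, -0.499]
wrist_force: [0.0, -0.1, -1.1]
finger_gap: 0.0341
```

```bash
python3 go.py .6176 .056 .074 0
```

```text
t 34.05 tcp [0.6179 0.056  0.0743] x [ 0.0004  0.0001 -1.    ] y [1.     0.002  0.0004] yaw 0.002 gap 0.0341 F [ 0.012  -0.1162 -1.1395] j [-0.039   0.4848 -0.0926  0.993   0.0001  1.5298]
turn 0.002 ->j6 approx +-
shift cm after turn [ 0.0296 -0.0334 -0.0025]
```

Release, rise, then move clear.

{"method": "servo_tool", "body": {"moves": [[0.08,0,0,0,1],[0,0,0,0,1],[0,0,0,0,-1],[0,0,0,0,-1],[0,0,0,0,-1],[-1.0,0,0,0,-1],[-3.0,0,0,0,-1],[-4.0,0,0,0,-1],[-4.0,0,0,0,-1],[-1.0,0,0,0,-1]]}}

```text
clock: 35.3
tcp_pos: [0.6196, 0.0559, 0.2073]
orientation: [0.502, 0.501, 0.499, -0.498]
wrist_force: [0.9, -0.4, 0.3]
finger_gap: 0.0854
```

{"method": "servo_tool", "body": {"moves": [[0,-2,5,0,-1],[0,-2,5,0,-1],[0,-2,5,0,-1],[0,-2,5,0,-1],[0,-2,5,0,-1],[0,0,5,0,-1],[0,0,4,0,-1],[0,0,0,0,-1],[0,0,0,0,-1],[0,0,0,0,-1]]}}

```text
clock: 36.55
tcp_pos: [0.5184, -0.283, 0.2031]
orientation: [0.501, 0.499, 0.501, -0.499]
wrist_force: [0.0, 0.0, -0.2]
finger_gap: 0.0854
```

```bash
python3 go.py;  python3 - <<'E'
from bar import *
P={n:optics.read_camera(n) for n in ("top","side")}
for n,p in P.items():
    cv2.imwrite(f"pics/{n}14.png",p["pixels"])
    print(n,bar(p,[.6125,.1558,0.],z=.017,tol=40))
    for o in ("bottle_orange","bottle_blue","cover","bottle_black","jar_yellow"):
        q=models.pinpoint(o,p); print(o,[(round(a["conf"],2),atz(p,a["location"],.009 if o in("bottle_orange","bottle_blue") else .017 if o=="cover" else 0)[:2]) for a in q[:1]])
    print("yellow",fitcyl(p,"yellow",(.459,.16),.016,.048,.06,tol=40))
E
```

```text
t 36.55 tcp [ 0.5184 -0.283   0.2031] x [-0.0005  0.0007 -1.    ] y [ 1.      0.0034 -0.0005] yaw 0.0034 gap 0.0854 F [ 0.0181  0.0331 -0.1904] j [-0.6356  0.3531  0.0334  1.2519  0.0002  0.9318]
top (array([0.6115, 0.1552, 0.1043]), np.float64(0.7754749655723572))
bottle_orange [(0.76, array([0.6232, 0.0555]))]
bottle_blue [(0.75, array([ 0.6214, -0.0469]))]
cover [(0.89, array([0.6134, 0.1571]))]
bottle_black [(0.85, array([ 0.4537, -0.285 ]))]
jar_yellow [(0.56, array([0.4523, 0.1624]))]
yellow (array([0.4593, 0.1608]), np.int32(483), 423.03979362756945)
side (array([0.6125, 0.1553, 0.1392]), np.float64(0.694200336933136))
bottle_orange [(0.92, array([0.6159, 0.0595]))]
bottle_blue []
cover [(0.91, array([0.6094, 0.1619]))]
bottle_black [(0.84, array([ 0.4519, -0.2754]))]
jar_yellow []
yellow (array([0.4583, 0.1595]), np.int32(329), 322.8356508994475)
```

View pics/top14.png

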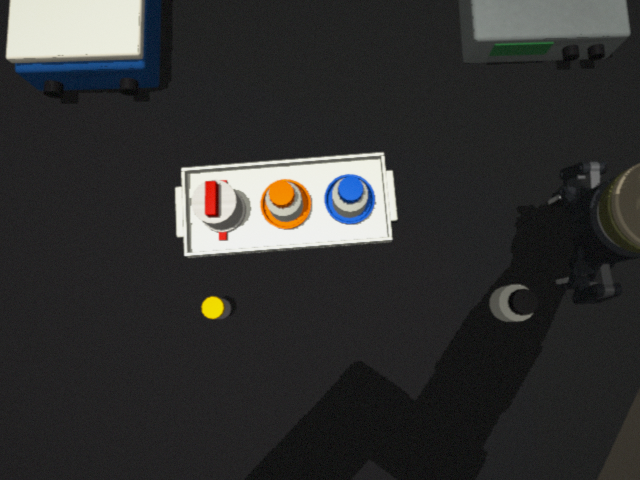

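View pics/side14.png

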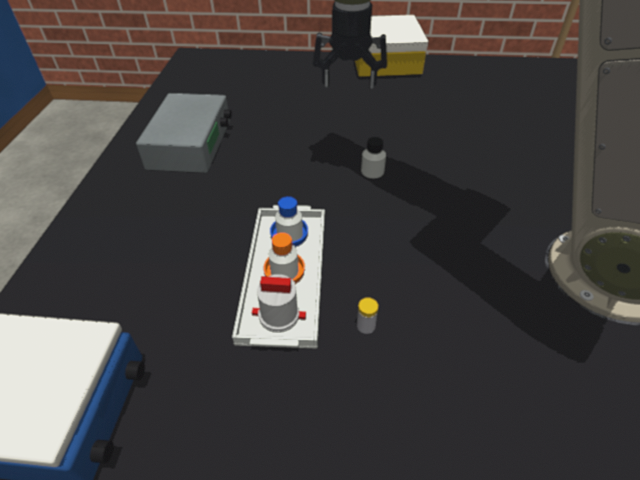

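The bottles stand in their seats at (281,193) and (350,188) in the top view, the cover is seated, and both marks show in line with the bar. The black bottle and yellow canister haven't moved, and the gripper is clear. Handing in.

```bash
python3 -c "
from workcell import env,order
print(env.get_state()['qvel']); order.hand_in(); print(env.get_state()['clock'])"
```

```text
[-7.18682990e-04  1.05101557e-03 -6.27531074e-05  1.88743962e-05
 -1.39532139e-04  1.20543348e-03]
the job is handed in; nothing more can be done
the job is handed in; nothing more can be done
```

I packed the carrier and handed the job in at about 37 s on the robot's clock; the hand-in gives no verdict. The green canister is in the can base. The cover went down over it with its bar about 70° off the marks and was twisted into line while seated. The blue and orange bottles are in their own seats.

**Checks that agreed:**
- **Canister:** before the cover went on, it measured within about 1 mm of the base centre.
- **Cover:** it touched the flange at the expected height. After release, the wrist camera put it within 1 mm of the base centre, with the bar about 0.003 rad off the marks' line.
- **Bottles:** the last top and side pictures show both upright in their seats. The network's positions put them within about 6 mm of the seat centres, but it missed the blue bottle in the side view.
- **Left standing:** the yellow canister measures within about 0.1 mm of its start. The black bottle looks unmoved; its network readings agree within about 6 mm. The gripper was well clear of everything.

**Checks that failed or disagreed:**
- **Bar angle:** fits from the top and side pictures gave 0.10 and 0.14 rad. Their overlap was poor (about 0.7 to 0.78, against 0.90 for the wrist), so I trusted the wrist reading. Both are still within the 0.2 rad limit.
- **Colour fits:** the check of the blue bottle in its seat was invalid because cap and seat merged into one blob. The check of the orange cap before gripping was spoiled by overexposure, so I used the picture and the earlier top-view position.
- **Network gap:** it missed the yellow canister in the side view.

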